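# Raise the plate magnifier three clicks

### The job

Raise the blue magnifier, the one standing over the red agar plate, by exactly three clicks of its ratchet: pull its knob straight up, count the clicks, let the column settle back onto its pawl and let go. Leave the white magnifier at its height and the red plate in its place.

Things in the scene. Friction and masses are not known exactly. Their poses are not given: they have to be found in the camera images.
- blue_column (a joint): height (m) of the blue magnifier's ratchet column: 0 to 0.13, larger is higher. Brass teeth every 20 mm; at rest it sits on a spring pawl, at the start at the notch 0.02. Needs 5 to 15 N upward. A notch clicks 1 to 3 mm above its rest height; let go, the column sinks to the last notch clicked, so a lift of 64 to 78 mm settles at three notches (60 mm). It cannot come down past a notch
- blue_knob (a point): centre of the blue upright knob, 32 mm wide, 34 mm tall, on top of the blue magnifier's column (223 mm above the table at joint 0); z up. Under the knob 20 mm of bare 18 mm square column, then an arm, top 37 mm below this point, reaching along -x to a lens 100 mm wide centred 100 mm out. The white foot is bolted to the bench
- white_knob (a point): centre of the black knob of the white magnifier, a bystander of the same shape and size standing over an amber plate, with its own ratchet at its own height (its top, the tallest thing within reach, is 280 mm above the table); not to be moved
- red_plate: closed round culture plate with red agar, 93 mm wide and 15 mm tall, loose on the blue magnifier's foot under the lens, 100 mm from the column; origin at the centre of its underside

How it is judged:
By the outcome, as a careful person would: the job done as asked, in the order asked, and still so for the second after the job is handed in, with the robot touching nothing.
It also fails if it takes over 32 s, if anything falls off the work surface, if the arm or the gripper's body presses on something with over 40 N, if the wrist force passes 120 N, or if a joint passes its speed limit or range.

### The arm

A 6-joint arm with a two-finger parallel gripper is mounted at the origin on the work surface. World frame = base frame: x ahead of the robot, y to its left, z up, the work surface at z = 0. Lengths are in m, angles in rad, forces in N, time in s.
With the tool pointing down it reaches from about 0.375 to 0.925 m from the base axis. Payload 5.7 kg.
Tool frame: the origin (TCP) lies midway between the tips of the shut fingers; the grasp point (between the pads) lies robot.grip_point_offset behind it (robot.grip_point_offset is the distance from the TCP to the grasp point, in m); z points along the fingers, y is the line along which they close (so a half turn about z gives the same grasp; the last joint's range is limited). The gripper opens to 85 mm and grips with 20 to 120 N. Pads are 22 mm wide; open, the fingers measure 114 mm over their backs; the gripper's body (76 mm by 85 mm) begins 54 mm behind the grasp point. The pads swing forward as they close: fully open they stand 13 mm farther back than shut.
Start: joints at [-1.383, 0.359, 1.51, -0, 1.272, -0.115], TCP at [0.179, -0.573, 0.231] pointing down, gripper open.
Joint ranges: [-2.97, 2.97], [-1.01, 2.36], [0.21, 2.38], [-0.96, 4.11], [0.2, 2.71], [-2.98, 2.98]. Speed limits (rad/s): [2.39, 2.39, 3.14, 3.14, 3.14, 3.14].

### API

Orientations are given as a unit quaternion [w, x, y, z].
In Python, from cell import robot gives the robot as it stands. The module is installed in compiled form; this text tells all that it offers.
- The arm moves only by the shell command python3 -m jog 'ROWS' [FORCE]. ROWS is JSON, a list of rows, each a list of 3 entries, a list of its own where there are three numbers: the closure, from 0 (fully open) to 1 (shut), then the shift along the world's x, y, z in mm, then the turn, a rotation vector about the world's x, y, z in degrees. In form: [[jaw, [tx, ty, tz], [rx, ry, rz]], ...]. A call has exactly 5 rows; each row is the pose to reach, as a shift and turn from the pose commanded when the call began; what a row does not reach only later rows make up. A row lasts 1/12 s, in which the tool goes at most 41.7 mm and 7.16 degrees, less where a joint would pass 70% of its speed; a pose out of reach is approached as far as the arm can. A call with a gripper value outside its range is refused whole. The fingers move at their own pace and stop on an object; FORCE is the grip in N (left out, the last holds). Time passes only in rows, so rows that repeat a pose let the fingers close, or fill a call up. It gives the time, the measured TCP pose, the force, the opening and the grip force at its end, in the units of the state.
- robot.state(): the state, without advancing time (a new reading comes with each control period).
- robot.grab_frame(name): name is "side" or "top" or "wrist"; returns the picture (384x512x3 uint8, blue, green, red); there is no depth.
- robot.camera_info(name): a dict with "vertical_fov" (degrees; the focal length in pixels is half the picture's height over the tangent of half this angle, whatever the lens; pixels are square), "cx", "cy" (the principal point, pixels), "dist" ([k1, k2, p1, p2, k3] as OpenCV has them; the pictures are not rectified), "view" (4x4, takes a point from world to camera coordinates). Camera axes: x right, y up, looking along -z (the intrinsics and any distortion apply to the point x, -y, -z); pixel columns grow to the right and rows downward; lengths in m; the calibration is good to about 2 mm. A picture is of the moment at which its call begins: read the wrist's pose just before it. camera_info takes no time and is no camera call; for the wrist camera it gives the pose at the moment of the call.
- robot.close_job(): hands the job in; it is judged then, once.
The state is a dict: "time_s": time; "joints": joint angles; "joint_velocities": joint speeds; "joint_torque": joint torques, N m; "eef_pos": TCP position; "eef_rot": TCP orientation; "force": force on the tool from outside, world axes, zero at the start; "torque": the same for the moment, N m; "opening": opening from 0.0 (shut) to 1.0 (fully open); "grip_force": force on a finger pad.
Only numpy, scipy, OpenCV 4.12 (cv2) and the standard library are available. Lean on these libraries where they do the work, as an engineer would, in place of code of your own. Each camera call takes 0.05 s, during which the arm holds its last target. There are 200 camera calls.

## Working session

There is one attempt and no reset: what is moved stays moved. The work goes in short steps, Python scripts to look and compute and a shell command to move; the robot and the scene stay as the last step left them, time stands still between calls to the robot, and variables do not carry over. Pictures are saved under pics/ and viewed, at most 10 in all, crops included, and the job is handed in when it is done.

```bash
mkdir -p pics
cat > h.py <<'E'
import numpy as np, cv2
from cell import robot
def K(n):
    c=robot.camera_info(n); f=192/np.tan(np.radians(c["vertical_fov"])/2)
    return np.array([[f,0,c["cx"]],[0,f,c["cy"]],[0,0,1.]]),np.array(c["dist"],float),np.array(c["view"],float)
def ray(n,uv,info=None):
    k,d,V=info or K(n)
    p=cv2.undistortPoints(np.array([[uv]],float),k,d)[0,0]
    R=V[:3,:3]; o=-R.T@V[:3,3]; v=R.T@np.array([p[0],-p[1],-1.]); return o,v/np.linalg.norm(v)
def plane(n,uv,z,info=None):
    o,v=ray(n,uv,info); return o+v*(z-o[2])/v[2]
def tri(rs):
    A=sum(np.eye(3)-np.outer(v,v) for o,v in rs); b=sum((np.eye(3)-np.outer(v,v))@o for o,v in rs)
    p=np.linalg.solve(A,b); return p,[np.linalg.norm(np.cross(p-o,v)) for o,v in rs]
def proj(n,P,info=None):
    k,d,V=info or K(n); c=V[:3,:3]@np.array(P)+V[:3,3]
    return cv2.projectPoints(np.array([[c[0],-c[1],-c[2]]]),np.zeros(3),np.zeros(3),k,d)[0].ravel()
E
python3 - <<'E'
from h import *
for n in("side","top"):
    im=robot.grab_frame(n); cv2.imwrite(f"pics/{n}0.png",im)
    k,d,V=K(n); print(n,k[0,0],d,-V[:3,:3].T@V[:3,3])
s=robot.state(); print(s["eef_pos"],s["eef_rot"],s["time_s"],robot.grip_point_offset)
E
```

```text
side 348.83983911187755 [-0.07079705  0.          0.          0.          0.        ] [0.25455711 0.4866181  0.71987146]
top 499.0964856916051 [0.07640289 0.         0.         0.         0.        ] [ 0.40566977 -0.02122556  1.24263092]
[ 0.17879515 -0.57208893  0.23052866] [-8.48349152e-04  9.88560922e-01  1.50819706e-01 -2.72316355e-05] 0.1 0.0187
```

View pics/side0.png

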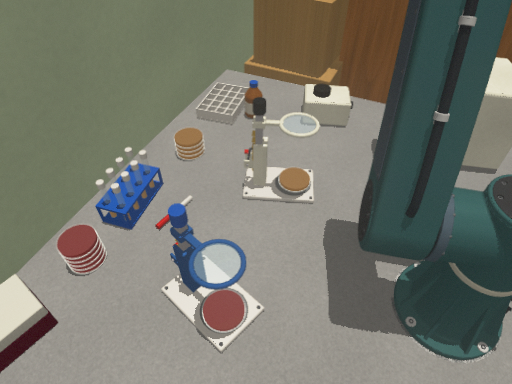

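View pics/top0.png

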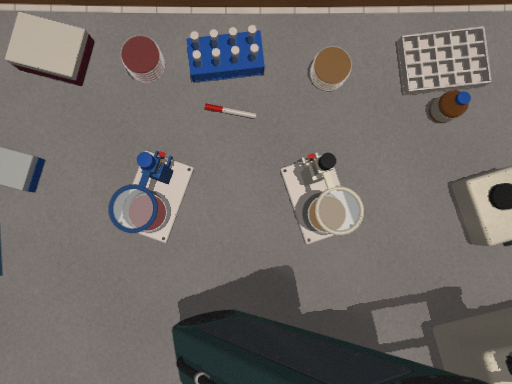

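Side view: blue knob at about (178,216), with its lens at (218,263) and the red plate at (223,311). The white magnifier's black knob is at (259,106). Top view: blue knob at about (148,161), lens at (134,208) and black knob at (327,161).

Run:
```python
from h import *
out=[]
C={}
for n,box in(("side",(160,195,200,240)),("top",(130,145,170,180))):
    im=cv2.imread(f"pics/{n}0.png"); x0,y0,x1,y1=box; c=im[y0:y1,x0:x1]
    hsv=cv2.cvtColor(c,cv2.COLOR_BGR2HSV)
    m=cv2.inRange(hsv,(105,150,90),(125,255,255))
    _,l,st,ce=cv2.connectedComponentsWithStats(m)
    for i in range(1,len(st)):
        if st[i][4]>20: print(n,st[i]+np.array([x0,y0,0,0,0]),ce[i]+[x0,y0])
    cv2.imwrite(f"pics/{n}c.png",np.hstack([cv2.resize(c,None,fx=8,fy=8,interpolation=0),cv2.cvtColor(cv2.resize(m,None,fx=8,fy=8,interpolation=0),cv2.COLOR_GRAY2BGR)]))
a=cv2.imread("pics/sidec.png");b=cv2.imread("pics/topc.png")
h=max(a.shape[0],b.shape[0]);w=max(a.shape[1],b.shape[1])
P=np.zeros((h*2,w,3),np.uint8);P[:a.shape[0],:a.shape[1]]=a;P[h:h+b.shape[0],:b.shape[1]]=b
cv2.imwrite("pics/knob.png",cv2.resize(P,None,fx=.85,fy=.85))
```

```text
side [168 204  17  14 180] [176.12222222 210.35      ]
side [185 234  11   6  42] [189.45238095 237.        ]
top [137 152  16  16 189] [144.23809524 159.42857143]
top [141 151  18  29 122] [149.31147541 169.1557377 ]
top [152 163  12  16  64] [158.625    171.390625]
```

View pics/knob.png

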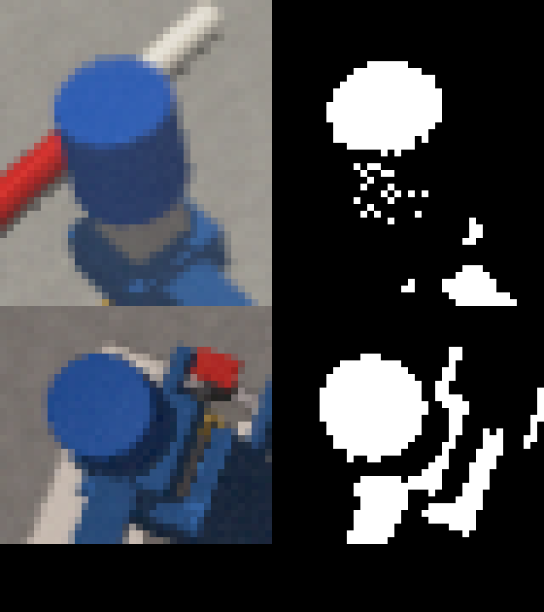

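The crops show the bright top face of the knob cleanly in both views. Its centre is at (176.1,210.4) in the side view and (144.2,159.4) in the top view. The bare metal column and the arm are visible below it.

Run:
```python
from h import *
p,e=tri([ray("side",(176.12,210.35)),ray("top",(144.24,159.43))]); print("knob top",p,e)
# lens ring (ellipse of outer blue contour)
L=[]
for n,box in(("side",(185,235,252,290)),("top",(105,180,162,236))):
    x0,y0,x1,y1=box; c=cv2.imread(f"pics/{n}0.png")[y0:y1,x0:x1]
    m=cv2.inRange(cv2.cvtColor(c,cv2.COLOR_BGR2HSV),(98,110,60),(125,255,255))
    m=cv2.morphologyEx(m,cv2.MORPH_OPEN,np.ones((2,2)))
    cs=max(cv2.findContours(m,cv2.RETR_CCOMP,cv2.CHAIN_APPROX_NONE)[0],key=lambda q:len(q))
    # inner hole is free of the arm
    ct,h=cv2.findContours(m,cv2.RETR_CCOMP,cv2.CHAIN_APPROX_NONE)
    hol=[q for q,hh in zip(ct,h[0]) if hh[3]>=0]
    if hol:
        q=max(hol,key=cv2.contourArea); el=cv2.fitEllipse(q); print(n,el[0][0]+x0,el[0][1]+y0,el[1]); L.append(ray(n,(el[0][0]+x0,el[0][1]+y0)))
if len(L)==2:
    l,e=tri(L); print("lens",l,e); d=l-p; print("dist",np.hypot(*d[:2]),"az",np.degrees(np.arctan2(d[1],d[0])),"below",d[2])
# white knob top face guess
# plate: red in side
c=cv2.imread("pics/side0.png"); hsv=cv2.cvtColor(c,cv2.COLOR_BGR2HSV)
m=(cv2.inRange(hsv,(0,120,50),(8,255,255))|cv2.inRange(hsv,(172,120,50),(180,255,255))); m[:285]=0; m[:, :195]=0; m[:,255:]=0
M=cv2.moments(m,True); uv=(M["m10"]/M["m00"],M["m01"]/M["m00"]); print("plate uv",uv,M["m00"],plane("side",uv,.025))
print("tcp reach", np.hypot(*p[:2]))
```

```text
knob top [0.54228909 0.17251594 0.25623011] [np.float64(0.00024713316540619554), np.float64(0.0002471331654063985)]
side 218.0031967163086 264.003870010376 (41.726356506347656, 48.94771194458008)
top 133.55585098266602 209.4214859008789 (40.93351364135742, 41.90470886230469)
lens [0.44611291 0.20587225 0.19231619] [np.float64(0.00014741122594588002), np.float64(0.00014741122594586075)]
dist 0.10179636766159143 az 160.87217191258577 below -0.06391391391882217
plate uv (221.00677966101694, 312.754802259887) 885.0 [0.44601078 0.21997739 0.025     ]
tcp reach 0.5690687191343894
```

Knob top is at (0.542, 0.173, 0.256), against about 0.260 from the text. The lens is 102 mm out at azimuth 161°, 64 mm lower, and the plate sits under it, so everything is consistent. The knob is round, so I keep the tool yaw, rise above the white magnifier and travel over.

```bash
python3 -m jog '[[0,[0,0,40],[0,0,0]],[0,[0,0,80],[0,0,0]],[0,[0,0,120],[0,0,0]],[0,[17,36,125],[0,0,0]],[0,[35,72,125],[0,0,0]]]'
python3 -m jog '[[0,[17,36,0],[0,0,0]],[0,[35,72,0],[0,0,0]],[0,[52,108,0],[0,0,0]],[0,[70,144,0],[0,0,0]],[0,[87,180,0],[0,0,0]]]'
```

```text
time_s: 0.52
eef_pos: [0.2141, -0.5032, 0.3596]
eef_rot: [0.004, 0.989, 0.149, 0.0]
force: [0.1, 1.0, -0.4]
opening: 1.001
grip_force: 0.0
time_s: 0.93
eef_pos: [0.3011, -0.3186, 0.3559]
eef_rot: [-0.0, 0.989, 0.151, -0.0]
force: [0.9, -0.5, -0.2]
opening: 1.0
grip_force: 0.0
```

```bash
python3 -m jog '[[0,[17,36,0],[0,0,0]],[0,[35,72,0],[0,0,0]],[0,[52,108,0],[0,0,0]],[0,[70,144,0],[0,0,0]],[0,[87,180,0],[0,0,0]]]'
python3 -m jog '[[0,[17,36,0],[0,0,0]],[0,[35,72,0],[0,0,0]],[0,[52,108,0],[0,0,0]],[0,[70,144,0],[0,0,0]],[0,[87,180,0],[0,0,0]]]'
python3 - <<'E'
from h import *
print(proj("wrist",(.542,.1725,.257)))
cv2.imwrite("pics/w1.png",robot.grab_frame("wrist"))
print(robot.state()["eef_pos"])
E
```

```text
time_s: 1.35
eef_pos: [0.3881, -0.1387, 0.3562]
eef_rot: [-0.0, 0.989, 0.151, 0.0]
force: [0.7, -0.8, 0.3]
opening: 1.0
grip_force: 0.0
time_s: 1.77
eef_pos: [0.4751, 0.0415, 0.3561]
eef_rot: [-0.0, 0.989, 0.151, -0.0]
force: [0.8, -1.4, -0.4]
opening: 0.996
grip_force: 0.0
[122.81732874  68.77846516]
[0.47790548 0.04762915 0.35599478]
```

View pics/w1.png

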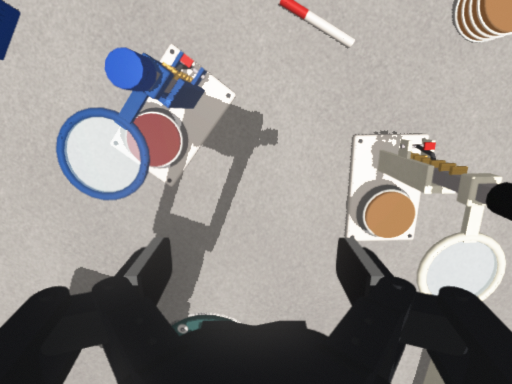

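Wrist view: knob top at about (126,69), and I predicted (123,69), so the fix holds. I'll move above the knob and look again at rest.

```bash
python3 -m jog '[[0,[17,33,0],[0,0,0]],[0,[34,66,0],[0,0,0]],[0,[50,97,0],[0,0,0]],[0,[50,97,0],[0,0,0]],[0,[50,97,0],[0,0,0]]]'
cat >> h.py <<'E'
def wknob():
    i=K("wrist"); s=robot.state()["eef_pos"]; im=robot.grab_frame("wrist")
    g=proj("wrist",(.542,.1725,.257),i)
    m=cv2.inRange(cv2.cvtColor(im,cv2.COLOR_BGR2HSV),(105,150,120),(125,255,255))
    _,l,st,ce=cv2.connectedComponentsWithStats(cv2.morphologyEx(m,cv2.MORPH_OPEN,np.ones((5,5))))
    print("tcp",s,"guess",g)
    for a,c in zip(st[1:],ce[1:]):
        if a[4]>200: print(a,c,plane("wrist",c,.257,i))
    return im,i
E
python3 - <<'E'
from h import *
im,i=wknob(); cv2.imwrite("pics/w2.png",im)
E
```

```text
time_s: 2.23
eef_pos: [0.525, 0.1374, 0.3554]
eef_rot: [-0.0, 0.988, 0.152, -0.001]
force: [-0.1, 0.3, -0.4]
opening: 1.0
grip_force: 0.0
tcp [0.52500449 0.13742805 0.35543154] guess [220.88730358 162.0304537 ]
[384   0  79  19 868] [431.56797235   6.56912442] [0.70684719 0.05173439 0.257     ]
```

View pics/w2.png

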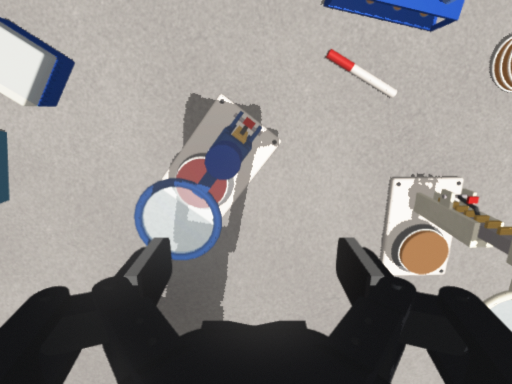

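Wrist view: the knob, now in shadow, is at about (224,161), within 3 px of the prediction (221,162). I'll refine it with a darker mask.

Run:
```python
from h import *
i=K("wrist"); im=cv2.imread("pics/w2.png")[135:190,195:255]; h=cv2.cvtColor(im,cv2.COLOR_BGR2HSV)
for v in (60,75,90,105):
    m=cv2.inRange(h,(100,120,v),(128,255,255)); m=cv2.morphologyEx(m,cv2.MORPH_OPEN,np.ones((7,7)))
    ct=cv2.findContours(m,cv2.RETR_EXTERNAL,cv2.CHAIN_APPROX_NONE)[0]
    if ct:
        q=max(ct,key=cv2.contourArea); (x,y),r=cv2.minEnclosingCircle(q); b=cv2.boundingRect(q)
        print(v,x+195,y+135,r,b,plane("wrist",(x+195,y+135),.257,i))
        
g=cv2.cvtColor(im,cv2.COLOR_BGR2GRAY)
print(cv2.HoughCircles(cv2.resize(h[:,:,2],None,fx=4,fy=4,interpolation=2),cv2.HOUGH_GRADIENT,1,40,param1=60,param2=18,minRadius=55,maxRadius=95))
cv2.imwrite("pics/w2c.png",cv2.resize(cv2.convertScaleAbs(im,alpha=1.8),None,fx=8,fy=8,interpolation=0))
```

```text
60 221.5 159.0 19.500099182128906 (11, 6, 34, 37) [0.54421401 0.17153193 0.257     ]
75 221.5 159.0 19.500099182128906 (11, 6, 34, 37) [0.54421401 0.17153193 0.257     ]
90 221.5 159.0 19.500099182128906 (11, 6, 34, 37) [0.54421401 0.17153193 0.257     ]
105 221.99932861328125 161.55771827697754 17.369041442871094 (11, 10, 34, 33) [0.54217715 0.17051005 0.257     ]
None
```

View pics/w2c.png

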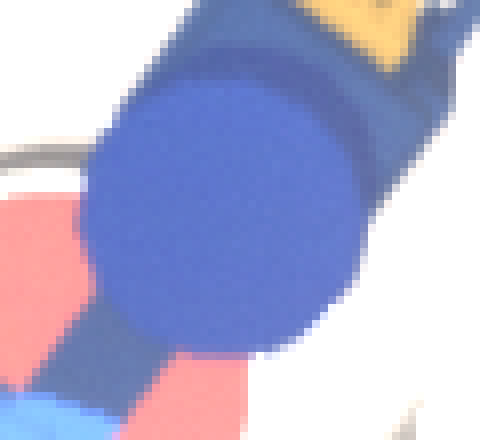

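The top-face circle centres at (222.8,162.1), which is 2 px from the prediction and puts the knob at about (0.542,0.171). Next I centre over it and descend until the grasp point is at knob mid-height (TCP z about 0.224).

```bash
python3 -m jog '[[0,[17,34,0],[0,0,0]],[0,[17,34,0],[0,0,0]],[0,[17,34,-20],[0,0,0]],[0,[17,34,-40],[0,0,0]],[0,[17,34,-40],[0,0,0]]]'
python3 - <<'E'
from h import *
i=K("wrist"); s=robot.state()["eef_pos"]; im=robot.grab_frame("wrist")
g=proj("wrist",(.542,.171,.257),i); m=cv2.inRange(cv2.cvtColor(im,cv2.COLOR_BGR2HSV),(105,120,100),(125,255,255))
x,y=map(int,g); c=im[max(0,y-50):y+50,x-60:x+60]
print(s,g,np.array(g)-[x-60,max(0,y-50)])
cv2.imwrite("pics/w3.png",im)
E
```

```text
time_s: 2.7
eef_pos: [0.5391, 0.1685, 0.3126]
eef_rot: [0.0, 0.989, 0.15, -0.004]
force: [-0.9, -0.3, -0.7]
opening: 1.002
grip_force: 0.0
[0.53910892 0.16846746 0.31260565] [251.29080263 202.78813411] [60.29080263 50.78813411]
```

View pics/w3.png

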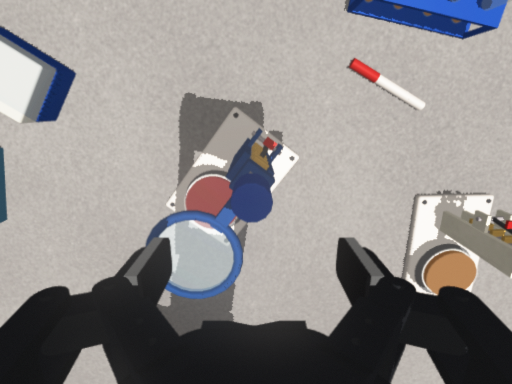

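The knob is at about (251,200) against a predicted (251,203), between the fingers. Descending.

```bash
python3 -m jog '[[0,[1,1,-25],[0,0,0]],[0,[1,1,-50],[0,0,0]],[0,[1,1,-75],[0,0,0]],[0,[1,1,-90],[0,0,0]],[0,[1,1,-90],[0,0,0]]]'
python3 -c "
from h import *
s=robot.state();print(s['eef_pos'],s['force']);i=K('wrist');print(proj('wrist',(.542,.171,.257),i))"
```

```text
time_s: 3.17
eef_pos: [0.541, 0.17, 0.2242]
eef_rot: [0.0, 0.989, 0.15, -0.002]
force: [-0.5, -0.3, -0.5]
opening: 1.002
grip_force: 0.0
[0.54097979 0.17001177 0.22424079] [-0.50925841 -0.31277036 -0.47306111]
[251.78166984 271.69901543]
```

```bash
python3 -m jog '[[0.4,[0,0,0],[0,0,0]],[0.7,[0,0,0],[0,0,0]],[1,[0,0,0],[0,0,0]],[1,[0,0,0],[0,0,0]],[1,[0,0,0],[0,0,0]]]' 60
python3 -m jog '[[1,[0,0,0],[0,0,0]],[1,[0,0,0],[0,0,0]],[1,[0,0,0],[0,0,0]],[1,[0,0,0],[0,0,0]],[1,[0,0,0],[0,0,0]]]'
```

```text
time_s: 3.58
eef_pos: [0.5437, 0.1718, 0.2278]
eef_rot: [-0.0, 0.989, 0.151, 0.001]
force: [-0.2, -0.3, 4.6]
opening: 0.356
grip_force: 58.8
time_s: 4.0
eef_pos: [0.5436, 0.1718, 0.2277]
eef_rot: [-0.0, 0.989, 0.151, 0.001]
force: [-1.2, 1.8, 6.5]
opening: 0.353
grip_force: 58.9
```

Gripped: opening is 0.353, about 30 mm, with 59 N. The reference TCP z is 0.2277 with the column at rest. Lifting straight up.

```bash
python3 -m jog '[[1,[0,0,5],[0,0,0]],[1,[0,0,10],[0,0,0]],[1,[0,0,15],[0,0,0]],[1,[0,0,20],[0,0,0]],[1,[0,0,25],[0,0,0]]]'
python3 -m jog '[[1,[0,0,5],[0,0,0]],[1,[0,0,10],[0,0,0]],[1,[0,0,15],[0,0,0]],[1,[0,0,20],[0,0,0]],[1,[0,0,25],[0,0,0]]]'
python3 - <<'E'
from h import *
s=robot.state();print(s['eef_pos'],s['force'],s['opening'])
for n in("side","top"): cv2.imwrite(f"pics/{n}1.png",robot.grab_frame(n))
print(robot.state()['eef_pos'])
o=np.array((.542,.1725,.257))
print(proj("side",o),proj("side",o+[0,0,.05]))
im=cv2.imread("pics/side1.png"); x=np.vstack([cv2.imread("pics/side0.png")[120:340,130:290],im[120:340,130:290]])
a=np.hstack([cv2.imread("pics/side0.png")[150:340,150:280],im[150:340,150:280]]); cv2.imwrite("pics/cmp.png",cv2.resize(a,None,fx=3,fy=3))
E
```

```text
time_s: 4.42
eef_pos: [0.5436, 0.1717, 0.251]
eef_rot: [-0.0, 0.989, 0.151, 0.0]
force: [3.9, 3.4, -7.0]
opening: 0.357
grip_force: 60.2
time_s: 4.83
eef_pos: [0.5435, 0.1717, 0.2759]
eef_rot: [-0.0, 0.989, 0.151, 0.0]
force: [6.4, 3.5, -13.1]
opening: 0.36
grip_force: 60.2
[0.54350937 0.17173706 0.27586879] [  6.3613504    3.47414891 -13.09947473] 0.36014596635781126
[0.5435714  0.17175755 0.27665749]
[176.05212164 210.09629894] [171.2682571  190.28237089]
```

View pics/cmp.png

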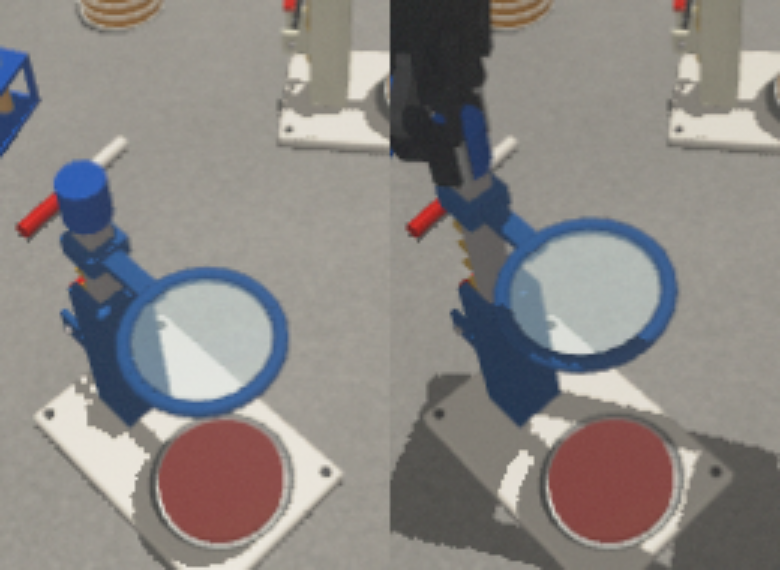

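The right panel shows the column and lens raised, the knob still held and the plate unmoved. The lens ring centre has moved up from about (203,342) to about (587,295) in the crop. I'll lift to about 71 mm in all and check it by measuring the lens.

```bash
python3 -m jog '[[1,[0,0,5],[0,0,0]],[1,[0,0,10],[0,0,0]],[1,[0,0,15],[0,0,0]],[1,[0,0,20],[0,0,0]],[1,[0,0,21],[0,0,0]]]'
cat >> h.py <<'E'
def lens(im,yr):
    x0,x1=180,258; c=im[yr[0]:yr[1],x0:x1]
    m=cv2.inRange(cv2.cvtColor(c,cv2.COLOR_BGR2HSV),(98,110,60),(125,255,255))
    ct,h=cv2.findContours(m,cv2.RETR_CCOMP,cv2.CHAIN_APPROX_NONE)
    q=max([q for q,hh in zip(ct,h[0]) if hh[3]>=0],key=cv2.contourArea); e=cv2.fitEllipse(cv2.convexHull(q))
    uv=(e[0][0]+x0,e[0][1]+yr[0]); o,v=ray("side",uv)
    # height where the ray passes the vertical line through the lens centre
    t=((np.array([.4461,.2059])-o[:2])@v[:2])/(v[:2]@v[:2]); P=o+t*v
    print("lens",uv,e[1],P)
E
python3 - <<'E'
from h import *
s=robot.state();print(s['eef_pos'],s['force'],s['opening'])
im=robot.grab_frame("side"); cv2.imwrite("pics/side2.png",im)
lens(cv2.imread("pics/side0.png"),(225,295)); lens(cv2.imread("pics/side1.png"),(200,285)); lens(im,(185,280))
print(robot.state()['eef_pos'])
E
```

```text
time_s: 5.35
eef_pos: [0.5436, 0.1717, 0.2974]
eef_rot: [-0.0, 0.989, 0.151, 0.001]
force: [5.0, 2.6, -6.9]
opening: 0.354
grip_force: 60.2
[0.54356219 0.17174757 0.29740741] [ 5.02531118  2.6473524  -6.91953113] 0.3541079036855406
lens (217.03376388549805, 262.97664642333984) (42.3021125793457, 49.742210388183594) [0.44738968 0.20678873 0.1961453 ]
lens (214.7597885131836, 247.4484519958496) (43.707210540771484, 52.88411331176758) [0.44752379 0.20688216 0.24312983]
lens (213.97986602783203, 240.01501846313477) (45.027896881103516, 54.3876838684082) [0.44718815 0.20664869 0.26365674]
[0.54357344 0.17174555 0.29746024]
```

TCP lift is 69.7 mm and the camera gives 67.5 mm. I'll add 2 mm to sit safely mid-window, then lower until the pawl carries the load.

```bash
python3 -m jog '[[1,[0,0,1],[0,0,0]],[1,[0,0,2],[0,0,0]],[1,[0,0,2],[0,0,0]],[1,[0,0,2],[0,0,0]],[1,[0,0,2],[0,0,0]]]'
python3 -m jog '[[1,[0,0,-2],[0,0,0]],[1,[0,0,-4],[0,0,0]],[1,[0,0,-6],[0,0,0]],[1,[0,0,-8],[0,0,0]],[1,[0,0,-8],[0,0,0]]]'
python3 -m jog '[[1,[0,0,-1],[0,0,0]],[1,[0,0,-2],[0,0,0]],[1,[0,0,-2],[0,0,0]],[1,[0,0,-2],[0,0,0]],[1,[0,0,-2],[0,0,0]]]'
```

```text
time_s: 5.82
eef_pos: [0.5436, 0.1718, 0.2988]
eef_rot: [-0.0, 0.989, 0.151, 0.001]
force: [5.5, 3.3, -7.1]
opening: 0.359
grip_force: 60.3
time_s: 6.23
eef_pos: [0.5436, 0.1718, 0.2911]
eef_rot: [-0.0, 0.989, 0.151, 0.001]
force: [5.1, 4.2, -5.7]
opening: 0.363
grip_force: 60.5
time_s: 6.65
eef_pos: [0.5435, 0.1718, 0.2893]
eef_rot: [-0.0, 0.989, 0.151, 0.001]
force: [3.6, 3.4, -3.5]
opening: 0.358
grip_force: 60.5
```

```bash
python3 -m jog '[[1,[0,0,-1],[0,0,0]],[1,[0,0,-2],[0,0,0]],[1,[0,0,-2],[0,0,0]],[1,[0,0,-2],[0,0,0]],[1,[0,0,-2],[0,0,0]]]'
python3 - <<'E'
from h import *
im=robot.grab_frame("side"); cv2.imwrite("pics/side3.png",im); lens(im,(185,285)); print(robot.state()['eef_pos'])
E
```

```text
time_s: 7.07
eef_pos: [0.5436, 0.1718, 0.2879]
eef_rot: [-0.0, 0.989, 0.151, 0.001]
force: [4.6, 4.1, -0.2]
opening: 0.359
grip_force: 61.2
lens (214.24219131469727, 243.2271270751953) (44.359683990478516, 53.781192779541016) [0.44742873 0.20681591 0.25495111]
[0.54356297 0.17174665 0.28793842]
```

The column is at +60.2 mm (TCP) and +58.8 mm (camera), with the load gone, so it sits on the third notch. Releasing.

```bash
python3 -m jog '[[0.5,[0,0,0],[0,0,0]],[0.2,[0,0,0],[0,0,0]],[0,[0,0,0],[0,0,0]],[0,[0,0,0],[0,0,0]],[0,[0,0,0],[0,0,0]]]'
python3 -m jog '[[0,[0,0,0],[0,0,0]],[0,[0,0,0],[0,0,0]],[0,[0,0,10],[0,0,0]],[0,[0,0,30],[0,0,0]],[0,[0,0,60],[0,0,0]]]'
python3 -m jog '[[0,[0,0,30],[0,0,0]],[0,[0,0,50],[0,0,0]],[0,[0,0,50],[0,0,0]],[0,[0,0,50],[0,0,0]],[0,[0,0,50],[0,0,0]]]'
python3 - <<'E'
from h import *
im=robot.grab_frame("side"); cv2.imwrite("pics/side4.png",im); lens(im,(185,285)); s=robot.state(); print(s['eef_pos'],s['force'])
d=cv2.imread("pics/side0.png")
cv2.imwrite("pics/fin.png",np.hstack([d[80:345,140:330],im[80:345,140:330]]).repeat(2,0).repeat(2,1))
E
```

```text
time_s: 7.53
eef_pos: [0.5425, 0.171, 0.2871]
eef_rot: [0.0, 0.989, 0.151, -0.0]
force: [0.3, 0.1, 0.3]
opening: 0.998
grip_force: 0.0
time_s: 7.95
eef_pos: [0.5413, 0.171, 0.3461]
eef_rot: [0.0, 0.989, 0.151, -0.003]
force: [0.4, 0.2, 0.1]
opening: 1.002
grip_force: 0.0
time_s: 8.37
eef_pos: [0.5425, 0.1712, 0.3969]
eef_rot: [-0.0, 0.989, 0.151, -0.0]
force: [-0.6, 0.7, 0.3]
opening: 1.001
grip_force: 0.0
lens (214.15294647216797, 242.94613647460938) (43.89485549926758, 53.54666519165039) [0.44749444 0.20686169 0.25574846]
[0.542221   0.17119753 0.39625873] [ 0.17095615 -0.0813087   0.29872523]
```

View pics/fin.png

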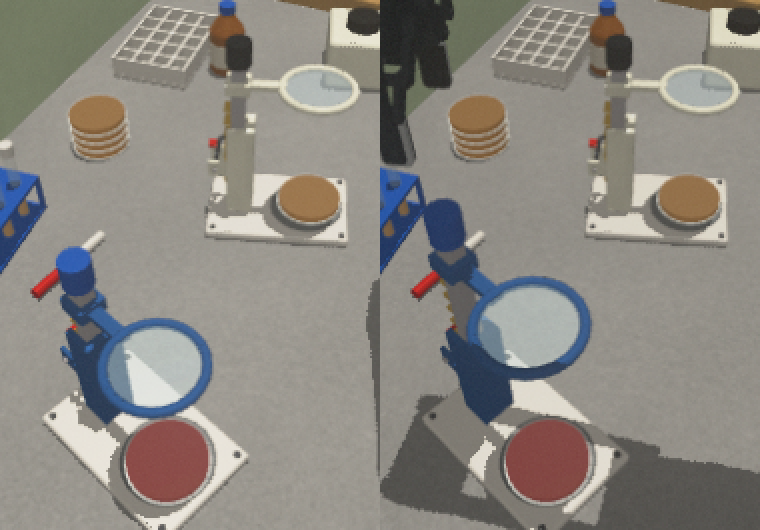

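The right panel shows the knob free at about (445,225), with the lens 59.6 mm above its starting height. The red plate and the white magnifier haven't moved. Handing in.

```bash
python3 -c "
from cell import robot
print(robot.close_job())"
```

```text
the job is handed in; nothing more can be done
None
```

The blue magnifier is up three notches (60 mm by the arm, 59.6 mm by camera after release) and resting on its pawl; clicks were judged from the lift height, the white magnifier and red plate have not moved, and the job was handed in at about 8.4 s.

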